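# Put the injector bench back on its shadow pads

## Robot

A 6-joint arm with a two-finger parallel gripper is mounted at the origin on a cart in front of the work surface, level with it; the furniture and walls round the work are solid. World frame = base frame: x ahead of the robot, y to its left, z up, the work surface at z = 0. Lengths are in mm, angles in rad, forces in N, time in s.
With the tool pointing down it reaches from about 350 to 975 mm from the base axis. Payload 7.1 kg.
Tool frame: the origin (TCP) lies at the very end of the fingers, on their centre line; the grasp point (between the pads) lies 19 mm behind it (ctrl.grip_point_offset is the distance from the TCP to the grasp point, in mm); z points along the fingers, y is the direction in which the jaws open and shut (so a half turn about z gives the same grasp; the last joint's range is limited). The gripper opens to 88 mm and grips with 3 to 60 N. Pads are 20 mm wide; open, the fingers measure 115 mm over their backs; the gripper's body (75 mm by 178 mm) begins 61 mm behind the grasp point.
Start: joints at [-1.257, 0.423, 1.63, -0, 1.089, -0.019], TCP at [204.199, -590.684, 222.675] pointing down, gripper open.
Joint ranges: [-3, 3], [-0.9, 2.11], [0.09, 2.58], [-1.31, 4.45], [0.11, 2.69], [-2.54, 2.54]. Speed limits (rad/s): [2.39, 2.39, 3.01, 3.14, 3.14, 3.14].

## Interface

Orientations are given as a rotation vector (axis times angle).
In Python, from workcell import ctrl gives the robot as it stands.
- The arm moves only by the tool move_arm, never from a script. Its argument "increments" is one flat list of numbers, 5 for each row, row after row: the closure in counts, from 0 (fully open) to 255 (shut), then the shift along the tool's x, y, z in mm, then the turn about the tool's z in degrees. In form: [grip, dx, dy, dz, yaw, grip, dx, dy, dz, yaw, ...]. A call has 1 to 12 rows; each row is the pose to reach, as a shift and turn from the pose measured when the call began, along the tool's axes at that moment; what a row does not reach only later rows make up. A row lasts 1/8 s, in which the tool goes at most 62.5 mm and 10.7 degrees, less where a joint would pass 70% of its speed; a pose out of reach is approached as far as the arm can. A call with a gripper value outside its range is refused whole. The fingers move at their own pace and stop on an object; the grip force is fixed at half the most. Time passes only in rows, so rows that repeat a pose let the fingers close. It gives the time, the measured TCP pose, the force and the opening at its end, in the units of the state.
- ctrl.get_obs(): the state, without advancing time (a new reading comes with each control period).
- ctrl.get_image(name): name is "scene" or "top"; returns a dict with "frame" (480x640x3 uint8, red, green, blue), "vertical_fov" (degrees; the focal length in pixels is half the picture's height over the tangent of half this angle, whatever the lens; pixels are square), "cx", "cy" (the principal point, pixels), "pose" (4x4, takes a point from camera to world coordinates). Camera axes: x right, y down, z forward; pixel columns grow to the right and rows downward; lengths in mm; the calibration is good to about 2 mm. A picture is of the moment at which its call begins. There is no depth.
- ctrl.close_job(): hands the job in, once; it reports no verdict.
The state is a dict: "t": time; "qpos": joint angles; "qvel": joint speeds; "joint_torque": joint torques, N m; "ee_pos": TCP position; "orientation": TCP orientation; "ft_force": force on the tool from outside, world axes, zero at the start; "moment": the same for the moment, N m; "width": finger opening in mm.
Only numpy, scipy, OpenCV 4.12 (cv2) and the standard library are available. Lean on these libraries where they do the work, as an engineer would, in place of code of your own. Each camera call takes 0.05 s, during which the arm holds its last target.

## Task

Tidy the bench: lay the ratchet and the brush each flat on the rubber pad with its own outline, covering the outline the right way round, and stand each sample bottle upright in the middle of the coaster whose ring has the colour of its cap. Do not tip the bottles over, and leave the marker and the black steel sleeve where they are.

Things in the scene. Friction and masses are not known exactly. Their poses are not given: they have to be found in the camera images.
- ratchet: Ratchet handle lying flat along its x axis, 220 x 33 x 30 mm, 0.38 kg. Origin: middle of its length, at the underside; centre of mass within 5 mm of it. +x: metal head (last 41 mm, 32 wide, 21 high, square stub on top to 30 mm). -x: black grip (92 mm long, 25 thick). Between, from x = -18 to +70 mm, a round shank 18 mm thick, axis 12.5 mm high; pick it across the origin.
- brush: Rigid cleaning brush lying flat along its x axis, flat wooden handle and dark bristles, 193 x 29 x 14 mm, 0.05 kg. Origin: middle of its length, at the underside. +x: bristle end (from x = +27 mm on, 29 mm wide). -x: wooden handle (up to 24 mm wide). Centre of mass 15 mm from the origin towards the bristles; it can be picked across the handle at the origin.
- blue_vial: Upright sample bottle with a blue screw cap, paper label and brown body, closed, 32 mm diameter, 60 mm high (cap: top 14 mm), about 0.05 kg. Origin: centre of its underside; z up. Obstacles on the way: a tall clamp stand right behind the work (x > 0.58, y < -0.14 m, to 0.65 m high) and a shelf left behind it (x > 0.55, y > 0.23 m, over 0.15 m high).
- yellow_vial: Upright sample bottle with a yellow screw cap, paper label and brown body, closed, 32 mm diameter, 60 mm high (cap: top 14 mm), about 0.05 kg. Origin: centre of its underside; z up. Obstacles on the way: a tall clamp stand right behind the work (x > 0.58, y < -0.14 m, to 0.65 m high) and a shelf left behind it (x > 0.55, y > 0.23 m, over 0.15 m high).
- ratchet_pad: Fixed black rubber pad, 240 x 52 x 5 mm, lying on the bench, with the flat white outline of a ratchet: wide grip, thin shank, round head. +x points to the outline's head end. Origin: underside, on the centre line, 20 mm from the middle of pad and outline towards the grip end: the ratchet's origin belongs at x = +20, y = 0, z = 5 mm in this frame, its +x along the pad's +x.
- brush_pad: Fixed black rubber pad, 214 x 52 x 5 mm, lying on the bench, with the flat white outline of a brush: narrow handle, wider square bristle end. +x points to the bristle end. Origin: underside, on the centre line, 20 mm from the middle of pad and outline towards the handle end: the brush's origin belongs at x = +20, y = 0, z = 5 mm in this frame, its +x along the pad's +x.
- blue_pad: Fixed round black rubber coaster, 66 mm diameter, 5 mm thick, lying on the bench, with a blue ring round a black centre (ring 35 to 54 mm diameter). Origin: centre of its underside.
- yellow_pad: Fixed round black rubber coaster, 66 mm diameter, 5 mm thick, lying on the bench, with a yellow ring round a black centre (ring 35 to 54 mm diameter). Origin: centre of its underside.
- sleeve: Bystander: black turned steel sleeve standing upright to the left of the work, 35 mm diameter, 64 mm high. Origin: centre of its underside.
- pen: Bystander: black felt marker lying behind the work, 131 x 16 x 16 mm along its x axis. Origin: middle of its underside.
Not all that is in view belongs to the job. Of the things that look like the yellow_vial, take the one that is farthest to the robot's left at the start.

How it is judged:
By the outcome, as a careful person would: the job done as asked, in the order asked, and still so for the second after the job is handed in, with the robot touching nothing.
It also fails if it takes over 109 s, if anything falls off the work surface, if the arm or the gripper's body presses on something with over 40 N, if the wrist force passes 120 N, or if a joint passes its speed limit or range.

## Working session

There is one attempt and no reset: what is moved stays moved. The work goes in short steps, Python scripts to look and compute and a tool call to move; the robot and the scene stay as the last step left them, time stands still between calls to the robot, and variables do not carry over. Pictures are saved under pics/ and viewed, and the job is handed in when it is done.

Besides the shell and the picture viewer there is one more tool, called after "Request:" as name(argument=value, ...), one argument or row to a line, values as JSON. move_arm: Moves the arm, as the interface text tells. Its arguments: {"type":"object","properties":{"increments":{"type":"array","items":{"type":"number"}}},"required":["increments"]}

```bash
ls; mkdir -p pics; cat > h.py <<'E'
import numpy as np, cv2
from workcell import ctrl
def cam(name,fn=None):
    d=ctrl.get_image(name)
    np.savez('last_%s.npz'%name,**{k:np.asarray(v) for k,v in d.items()})
    if fn: cv2.imwrite('pics/'+fn,cv2.cvtColor(d['frame'],cv2.COLOR_RGB2BGR))
    return d
def load(name):
    z=np.load('last_%s.npz'%name); return {k:z[k] for k in z.files}
def ray(d,u,v):
    f=240/np.tan(np.radians(float(d['vertical_fov']))/2)
    P=np.array(d['pose']); r=P[:3,:3]@np.array([(u-d['cx'])/f,(v-d['cy'])/f,1.]); return P[:3,3],r
def onz(d,u,v,z):
    o,r=ray(d,u,v); return o+r*(z-o[2])/r[2]
def proj(d,p):
    f=240/np.tan(np.radians(float(d['vertical_fov']))/2)
    P=np.array(d['pose']); c=P[:3,:3].T@(np.array(p)-P[:3,3]); return float(d['cx'])+f*c[0]/c[2],float(d['cy'])+f*c[1]/c[2]
E
python3 - <<'E'
from h import *
for n in('scene','top'):
    d=cam(n,n+'0.png'); print(n,d['vertical_fov'],d['cx'],d['cy'],np.round(d['pose'],3).tolist())
o=ctrl.get_obs();print({k:np.round(v,3).tolist() for k,v in o.items()}, ctrl.grip_point_offset)
E
```

```text
pics
scene 50.23916682113644 320.4487498514793 238.61269319146908 [[-0.563, -0.38, 0.734, -408.851], [-0.827, 0.268, -0.495, 655.616], [-0.009, -0.885, -0.465, 666.196], [0.0, 0.0, 0.0, 1.0]]
top 55.05755020928766 316.1619257701368 229.95232043962736 [[0.026, -0.999, 0.047, 524.172], [-1.0, -0.025, 0.007, -5.047], [-0.006, -0.048, -0.999, 1244.171], [0.0, 0.0, 0.0, 1.0]]
{'t': 0.1, 'qpos': [-1.257, 0.424, 1.631, 0.0, 1.089, -0.019], 'qvel': [0.002, -0.0, -0.001, -0.0, -0.0, 0.0], 'joint_torque': [-0.0, -54.561, -27.432, 0.065, 0.019, -0.0], 'ee_pos': [204.046, -590.213, 221.973], 'orientation': [-3.097, -0.52, 0.0], 'ft_force': [0.487, 0.782, -0.225], 'moment': [0.017, 0.008, -0.023], 'width': 87.715} 18.700000000000003
```

View pics/scene0.png

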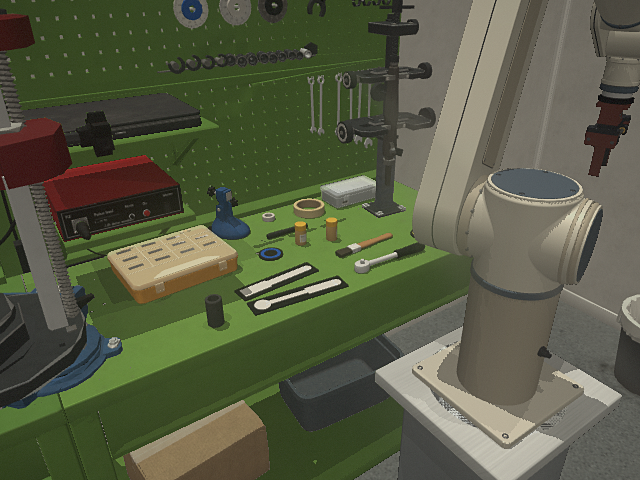

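View pics/top0.png

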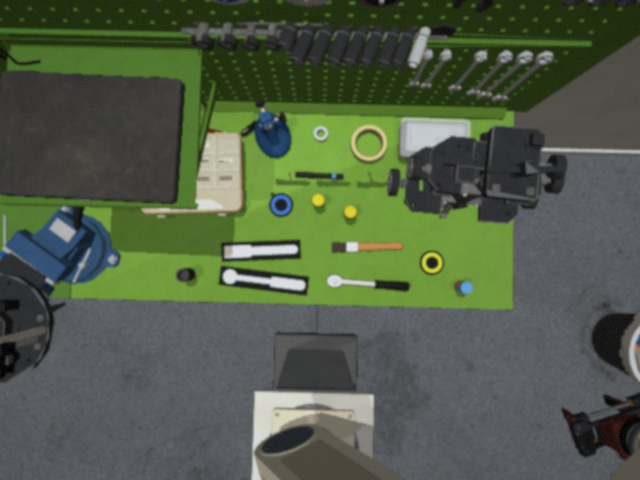

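The scene camera shows two orange bottles near (301,233) and (331,229), pads in the middle and the sleeve at (214,310). The top view shows yellow caps at (318,200) and (350,212), a blue cap at (466,287), the blue ring at (281,205), the yellow ring at (431,262), the ratchet at (368,284) and the brush at (367,246).

```bash
python3 - <<'E'
from h import *
d=load('top')
c=d['frame'][160:310,210:490]; c=cv2.resize(c,(784,420),interpolation=cv2.INTER_CUBIC)
cv2.imwrite('pics/crop_top.png',c[:,:,::-1])
s=load('scene'); c=s['frame'][190:330,190:430]; c=cv2.resize(c,(792,462),interpolation=cv2.INTER_CUBIC)
cv2.imwrite('pics/crop_scene.png',c[:,:,::-1])
for n,u,v,z in [('capA',318,200,60),('capB',350,212,60),('blue',466,287,60),('bring',281,205,5),('yring',431,262,5)]: print(n,onz(d,u,v,z).round())
E
```

```text
capA [658.   1.  60.]
capB [629. -82.  60.]
blue [ 444. -383.   60.]
bring [648. 101.   5.]
yring [ 505. -306.    5.]
```

View pics/crop_top.png

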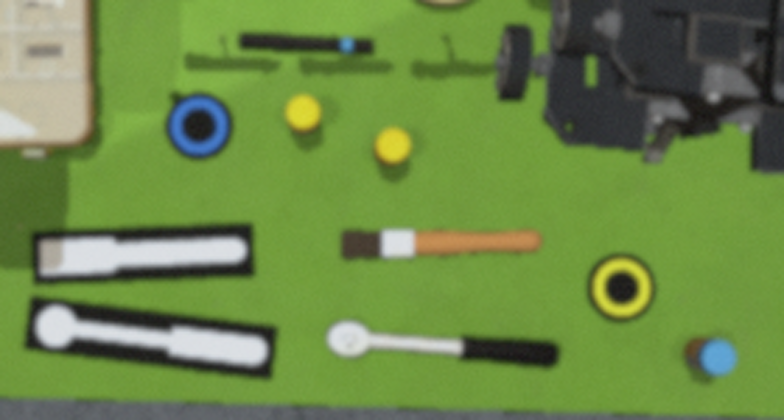

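View pics/crop_scene.png

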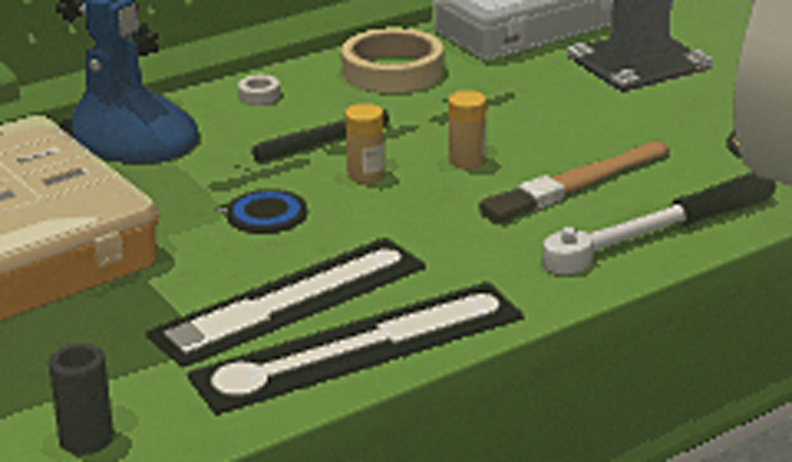

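Things that could be mistaken for a target:
- Yellow bottle: A at (318,200), y≈0, or B at (350,212), y≈-82. A is farther left, so I take A.
- Blue bottle: only (466,287). The blue stand at (270,135) and the blue ring at (281,205) are not bottles.
- Ratchet: only (368,284). The white shapes at (265,280) and (260,250) are pad outlines.
- Brush: only (367,246).

The crops above confirm these. Next I measure them.

```bash
cat > meas.py <<'E'
from h import *
def hsv(d): return cv2.cvtColor(np.asarray(d['frame']),cv2.COLOR_RGB2HSV).astype(int)
def blob(m,near):
    n,l,s,c=cv2.connectedComponentsWithStats(m.astype(np.uint8))
    i=min([i for i in range(1,n) if s[i,4]>15],key=lambda i:np.hypot(*(c[i]-near))-0.0*s[i,4]); return l==i,c[i],s[i]
def axis(d,m,z):
    v,u=np.nonzero(m); P=np.array([onz(d,a,b,z)[:2] for a,b in zip(u,v)])
    r=cv2.minAreaRect(P.astype(np.float32)); b=cv2.boxPoints(r)
    e=[b[1]-b[0],b[2]-b[1]]; L=[np.linalg.norm(x) for x in e]; k=int(np.argmax(L)); a=e[k]/L[k]
    if a[1]<0:a=-a
    return np.array(r[0]),np.degrees(np.arctan2(a[1],a[0])),L,P
E
python3 - <<'E'
from meas import *
d=load('top'); H=hsv(d); h,s,v=[H[...,i] for i in range(3)]
green=(h>33)&(h<80)&(s>90)
roi=lambda x0,x1,y0,y1: (np.add.outer(np.zeros(480),np.arange(640))>=x0)&(np.add.outer(np.zeros(480),np.arange(640))<x1)&(np.add.outer(np.arange(480),np.zeros(640))>=y0)&(np.add.outer(np.arange(480),np.zeros(640))<y1)
for n,R,near,z in [('ratchet',(322,415,268,297),(368,284),12.5),('brush',(325,410,236,258),(367,246),7),('rpad',(214,312,262,298),(265,280),5),('bpad',(216,304,236,264),(260,250),5)]:
    m,c,st=blob(~green&roi(*R),near); C,a,L,P=axis(d,m,z)
    # PCA too
    Q=P-P.mean(0); w,V=np.linalg.eigh(Q.T@Q); ax=V[:,1]*np.sign(V[1,1])
    print(n,C.round(1),round(a,2),'pca',round(np.degrees(np.arctan2(ax[1],ax[0])),2),P.mean(0).round(1),np.round(L,1),st)
    t=Q@ax; lat=Q@np.array([-ax[1],ax[0]])
    # centreline
    for lo in np.arange(-120,120,20):
        k=(t>=lo)&(t<lo+20)
        if k.sum()>3: print('   ',lo+10, (lat[k].min()+lat[k].max()).round(1)/2,(lat[k].max()-lat[k].min()).round(1),end=';')
    print()
yel=(h>20)&(h<33)&(s>120)&(v>120); blu=(h>95)&(h<115)&(s>90)&(v>90)
for n,mk,near,z in [('A',yel,(318,200),60),('B',yel,(350,212),60),('yring',yel,(431,262),5),('blue',blu,(466,287),60),('bring',blu,(281,205),5)]:
    m,c,st=blob(mk,near); print(n,c.round(1),st,onz(d,*c,z).round(1), np.round(cv2.minEnclosingCircle(np.argwhere(m)[:,::-1].astype(np.float32))[0],1))
E
```

```text
ratchet [ 448.9 -134.7] 89.87 pca 86.97 [ 445.3 -119.9] [ 34.8 218.5] [326 274  83  16 586]
    -110 0.1 16.5;    -90 -0.35 15.8;    -70 -0.4 14.0;    -50 0.35 13.4;    -30 0.8 16.3;    -10 -0.15 16.3;    10 -0.2 16.1;    30 -0.65 14.7;    50 0.3 26.7;    70 0.05 35.4;    90 -0.45 32.0;
brush [ 541.9 -136.1] 91.46 pca 92.71 [ 542.7 -131.6] [187.8  29.5] [333 241  71  12 623]
    -90 0.15 19.0;    -70 -0.25 19.2;    -50 -0.55 18.8;    -30 0.15 21.7;    -10 1.0 24.2;    10 -0.65 21.9;    30 0.2 29.7;    50 -0.1 29.7;    70 -0.6 19.2;    90 0.4 21.6;
rpad [444.5 142.4] 84.99 pca 84.48 [444.1 142.5] [ 46.3 232.4] [ 220  267   88   27 1433]
    -110 -0.35 43.7;    -90 -0.0 43.7;    -70 0.45 43.3;    -50 0.25 43.7;    -30 -0.1 43.7;    -10 -0.1 43.7;    10 -0.5 43.7;    30 -0.35 43.4;    50 0.1 44.4;    70 0.1 44.4;    90 0.4 46.4;    110 0.2 44.1;
bpad [524.8 152.4] 93.96 pca 93.58 [524.5 153. ] [207.7  45.7] [ 222  241   78   20 1274]
    -110 0.4 43.0;    -90 -0.0 43.5;    -70 -0.55 43.4;    -50 -0.15 41.0;    -30 0.4 43.5;    -10 -0.25 43.6;    10 -0.65 43.0;    30 0.8 43.3;    50 0.2 43.7;    70 -0.5 43.7;    90 0.3 45.7;    110 1.05 37.6;
A [317.9 200. ] [312 194  13  13 127] [657.8   1.3  60. ] [317.8 199.9]
B [349.8 211.7] [344 206  13  13 130] [629.7 -81.9  60. ] [349.6 211.6]
yring [431.7 262.2] [422 252  21  21 249] [ 504.4 -307.9    5. ] [431.6 262.3]
blue [465.5 287.3] [460 282  12  12 119] [ 443.4 -381.4   60. ] [465.5 287.2]
bring [280.6 204.5] [270 194  22  22 287] [649.4 102.    5. ] [280.6 204.4]
```

```bash
python3 - <<'E'
from meas import *
uu,vv=np.meshgrid(np.arange(640),np.arange(480))
def fit(d,m,z):
    v,u=np.nonzero(m); P=np.array([onz(d,a,b,z)[:2] for a,b in zip(u,v)])
    # per-bin centreline along y, iterated linear fit x=a*y+b using mean of both edges
    Q=P-P.mean(0); w,V=np.linalg.eigh(Q.T@Q); ax=V[:,1]*np.sign(V[1,1]); t=Q@ax
    mid=P.mean(0)+ax*(t.min()+t.max())/2
    cen=[];tt=[]
    n=np.array([-ax[1],ax[0]]);lat=Q@n
    for lo in np.arange(t.min()+8,t.max()-16,8):
        k=(t>=lo)&(t<lo+8)
        if k.sum()>2: cen.append(lat[k].mean());tt.append(lo+4)
    p=np.polyfit(tt,cen,1); 
    ang=np.degrees(np.arctan2(ax[1],ax[0])+np.arctan(p[0])); tm=(t.min()+t.max())/2
    return (P.mean(0)+ax*tm+n*np.polyval(p,tm)).round(1),round(ang,2),round(np.ptp(t),1)
for name in('top','scene'):
    d=load(name);H=hsv(d); h,s,v=[H[...,i] for i in range(3)]
    green=(h>33)&(h<80)&(s>90)
    white=(s<80)&(v>100)
    def near(p,r,z):  # world roi
        a=np.array([onz(d,x,y,z) for x,y in zip(uu.ravel(),vv.ravel())])
        return ((abs(a[:,0]-p[0])<r[0])&(abs(a[:,1]-p[1])<r[1])).reshape(480,640)
    for n,p,r,z,mk in [('ratchet',(445,-135),(40,140),12.5,~green),('brush',(542,-136),(35,130),7,~green),('rpadW',(444,142),(45,140),5,white),('bpadW',(524,152),(40,130),5,white),('rpad',(444,142),(45,140),5,~green),('bpad',(524,152),(40,125),5,~green)]:
        m=mk&near(p,r,z); k,l,st,_=cv2.connectedComponentsWithStats(m.astype(np.uint8)); i=1+np.argmax(st[1:,4])
        print(name,n,fit(d,l==i,z),st[i,4])
    cv2.imwrite('pics/g_%s.png'%name,(~green*255).astype(np.uint8))
E
```

```text
top ratchet (array([ 444.6, -134.7]), np.float64(86.99), np.float64(219.0)) 586
top brush (array([ 542.9, -136. ]), np.float64(92.67), np.float64(188.1)) 623
top rpadW (array([444.1, 141.8]), np.float64(84.5), np.float64(225.2)) 849
top bpadW (array([524.7, 151.3]), np.float64(93.82), np.float64(200.0)) 851
top rpad (array([444.1, 142.4]), np.float64(84.52), np.float64(232.4)) 1433
top bpad (array([524.5, 152.4]), np.float64(93.41), np.float64(207.6)) 1274
scene ratchet (array([ 442.3, -143.7]), np.float64(88.65), np.float64(262.1)) 717
scene brush (array([ 539.7, -128.9]), np.float64(92.19), np.float64(198.8)) 405
scene rpadW (array([442. , 144.1]), np.float64(84.43), np.float64(221.6)) 544
scene bpadW (array([522.5, 154.5]), np.float64(93.93), np.float64(195.6)) 497
scene rpad (array([437.3, 147.7]), np.float64(84.33), np.float64(238.7)) 1348
scene bpad (array([517.3, 157.7]), np.float64(93.76), np.float64(212.7)) 1067
```

View pics/g_scene.png

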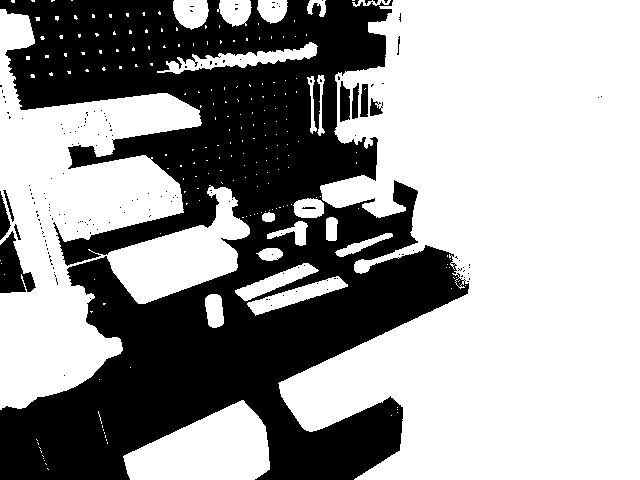

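```bash
cat >> h.py <<'E'
from scipy.spatial.transform import Rotation as R
def go(x,y,z,jaw):
    """print row shift from the current pose; jaw = world angle (deg) of tool y"""
    o=ctrl.get_obs(); M=R.from_rotvec(o['orientation']).as_matrix(); p=np.array(o['ee_pos'])
    cur=np.degrees(np.arctan2(M[1,1],M[0,1])); dj=(jaw-cur+180)%360-180
    print('t',round(o['t'],2),'tcp',p.round(1),'jaw',round(cur,1),'tilt',M[:,2].round(3),'w',round(o['width'],1),'F',np.round(o['ft_force'],1),'q6',round(o['qpos'][5],2))
    print(' row:',(M.T@(np.array([x,y,z])-p)).round(1),'yaw',round(-dj,1))
E
python3 - <<'E'
from h import *
go(444,-134,120,-3)
E
```

```text
t 0.1 tcp [ 204.  -590.2  222. ] jaw -70.9 tilt [-0.     0.001 -1.   ] w 87.7 F [ 0.5  0.8 -0.2] q6 -0.02
 row: [ 375.8 -352.7  102.5] yaw -67.9
```

Request:
move_arm(
  increments=[60,376,-353,102,-68,60,376,-353,102,-68,60,376,-353,102,-68,60,376,-353,102,-68,60,376,-353,102,-68,60,376,-353,102,-68,60,376,-353,102,-68,60,376,-353,102,-68,60,376,-353,102,-68,60,376,-353,102,-68,60,376,-353,102,-68,60,376,-353,102,-68],
)

```text
t: 1.6
ee_pos: [443.7, -134.6, 120.7]
orientation: [-2.279, -2.161, -0.001]
ft_force: [0.5, -1.0, 0.2]
width: 67.1
```

```bash
python3 - <<'E'
from h import *
go(444,-134,4,-3)
E
```

```text
t 1.6 tcp [ 443.7 -134.6  120.7] jaw -3.0 tilt [-0.     0.001 -1.   ] w 67.1 F [ 0.5 -1.   0.2] q6 -0.27
 row: [  0.5   0.3 116.7] yaw -0.0
```

Request:
move_arm(
  increments=[80,0.5,0.3,60,0,80,0.5,0.3,100,0,80,0.5,0.3,117,0,80,0.5,0.3,117,0,80,0.5,0.3,117,0,255,0.5,0.3,117,0,255,0.5,0.3,117,0,255,0.5,0.3,117,0,255,0.5,0.3,117,0,255,0.5,0.3,117,0,255,0.5,0.3,117,0,255,0.5,0.3,117,0],
)

```text
t: 3.1
ee_pos: [444.1, -134.0, 3.7]
orientation: [-2.279, -2.161, -0.001]
ft_force: [0.7, 1.4, 1.7]
width: 17.2
```

```bash
python3 - <<'E'
from h import *
go(443.6,142.3,64,-5.5)
E
```

```text
t 3.1 tcp [ 444.1 -134.     3.7] jaw -3.0 tilt [-0.     0.001 -1.   ] w 17.2 F [0.7 1.4 1.7] q6 -0.27
 row: [275.9 -15.1 -60. ] yaw 2.5
```

Request:
move_arm(
  increments=[255,0,0,-30,0,255,0,0,-60,0,255,40,-2,-60,0.5,255,90,-5,-60,1,255,140,-8,-60,1.5,255,190,-10,-60,2,255,240,-13,-60,2.5,255,276,-15,-60,2.5,255,276,-15,-60,2.5,255,276,-15,-60,2.5],
)

```text
t: 4.35
ee_pos: [443.0, 141.9, 63.6]
orientation: [-2.324, -2.112, 0.001]
ft_force: [-1.0, -0.0, -3.9]
width: 17.2
```

```bash
python3 - <<'E'
from h import *
go(443.6,142.4,9,-5.5)
d=cam('top'); c=cv2.resize(d['frame'][160:310,190:470],(784,420),interpolation=cv2.INTER_CUBIC); cv2.imwrite('pics/t1.png',c[:,:,::-1])
E
```

```text
t 4.35 tcp [443.  141.9  63.6] jaw -5.5 tilt [-0.001  0.001 -1.   ] w 17.2 F [-1.  -0.  -3.9] q6 0.38
 row: [ 0.5  0.7 54.6] yaw 0.0
```

View pics/t1.png

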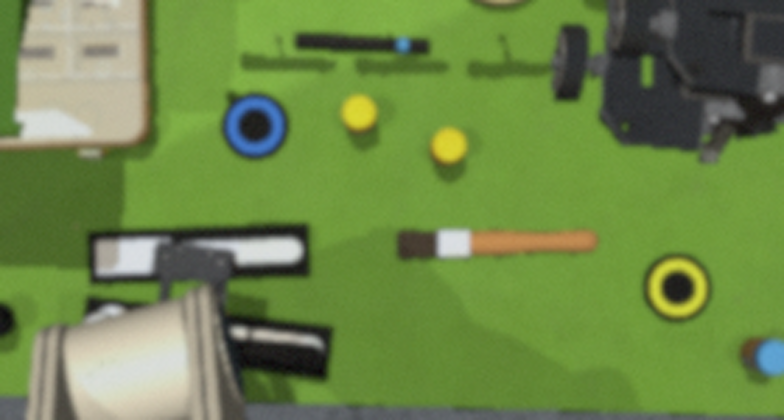

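The ratchet is held above its pad, and the grip at crop (275,350) lies over the outline. I lower it now.

Request:
move_arm(
  increments=[255,0.5,0.7,30,0,255,0.5,0.7,46,0,255,0.5,0.7,52,0,255,0.5,0.7,54.5,0,255,0.5,0.7,54.8,0,255,0.5,0.7,54.8,0],
)

```text
t: 5.15
ee_pos: [444.2, 142.2, 9.4]
orientation: [-2.326, -2.111, -0.0]
ft_force: [-0.0, 0.6, -3.5]
width: 17.5
```

Request:
move_arm(
  increments=[255,0,0,0.9,0,255,0,0,0.9,0,255,0,0,0.9,0],
)

```text
t: 5.52
ee_pos: [444.5, 142.3, 8.8]
orientation: [-2.326, -2.111, -0.001]
ft_force: [-0.1, -0.2, 0.6]
width: 17.2
```

Request:
move_arm(
  increments=[110,0,0,0,0,110,0,0,0,0,110,0,0,0,0,110,0,0,0,0,110,0,0,-40,0,110,0,0,-80,0,110,0,0,-100,0,110,0,0,-100,0],
)

```text
t: 6.52
ee_pos: [445.5, 142.5, 110.0]
orientation: [2.325, 2.111, 0.006]
ft_force: [-0.5, -0.7, -1.1]
width: 49.8
```

```bash
python3 - <<'E'
from h import *
go(542,-136,100,2.6)
E
```

```text
t 6.53 tcp [445.5 142.5 110. ] jaw -5.5 tilt [ 0.004  0.002 -1.   ] w 49.8 F [-0.5 -0.7 -1.1] q6 0.38
 row: [-267.9  122.9    9.8] yaw -8.1
```

Request:
move_arm(
  increments=[110,-268,123,10,-8,110,-268,123,10,-8,110,-268,123,10,-8,110,-268,123,10,-8,110,-268,123,10,-8,110,-268,123,10,-8,110,-268,123,10,-8,110,-268,123,10,-8],
)

```text
t: 7.52
ee_pos: [541.2, -134.7, 99.2]
orientation: [-2.171, -2.27, -0.005]
ft_force: [-0.0, 0.6, -0.3]
width: 49.8
```

```bash
cat > chk.py <<'E'
from meas import *
from h import *
def near(d,p,r,z):
    uu,vv=np.meshgrid(np.arange(640),np.arange(480))
    o,_=ray(d,0,0); f=240/np.tan(np.radians(float(d['vertical_fov']))/2); P=np.array(d['pose'])
    D=np.stack([(uu-d['cx'])/f,(vv-d['cy'])/f,np.ones_like(uu,float)],-1)@P[:3,:3].T
    a=o[:2]+D[...,:2]*((z-o[2])/D[...,2])[...,None]
    return (abs(a[...,0]-p[0])<r[0])&(abs(a[...,1]-p[1])<r[1])
E
python3 - <<'E'
from h import *
go(542.3,-135.5,3.5,2.6)
for n,(a,b,c,e) in {'top':(230,310,190,330),'scene':(220,340,200,400)}.items():
    d=cam(n,n+'1.png'); im=d['frame'][a:b,c:e]; k=784/(e-c); cv2.imwrite('pics/c1_%s.png'%n,cv2.resize(im,None,fx=k,fy=k,interpolation=cv2.INTER_CUBIC)[:,:,::-1])
E
```

```text
t 7.53 tcp [ 541.2 -134.7   99.2] jaw 2.5 tilt [ 0.002  0.003 -1.   ] w 49.8 F [-0.   0.6 -0.3] q6 -0.31
 row: [-1.1  0.9 95.7] yaw -0.1
```

View pics/c1_top.png

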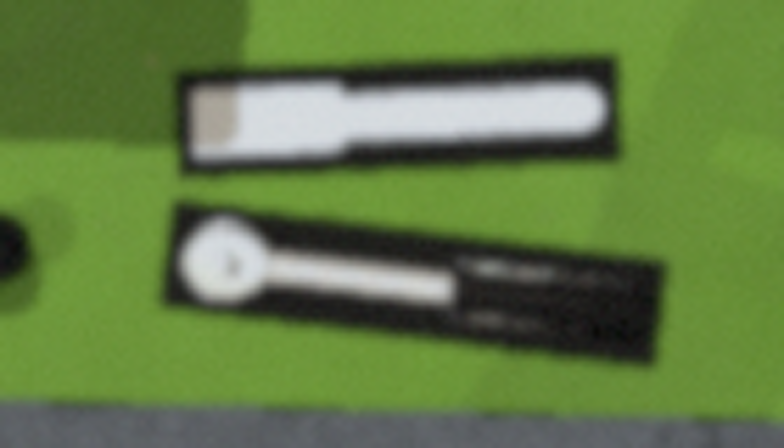

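View pics/c1_scene.png

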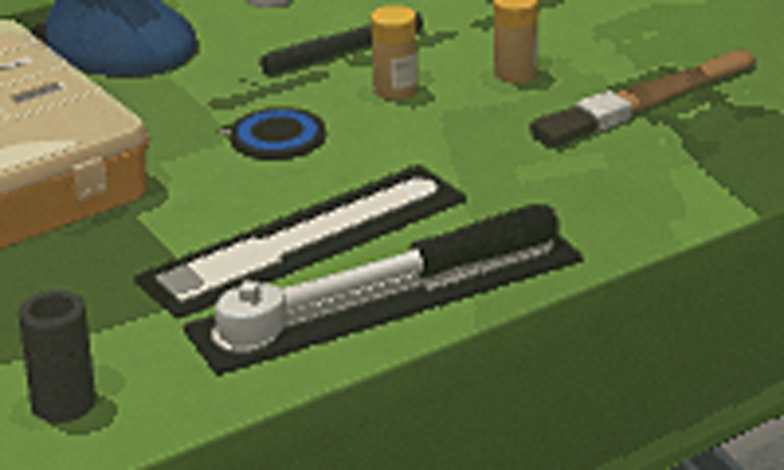

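The ratchet lies on its outline, head at crop (222,262), with thin white slivers on both sides of the grip. I check its lateral and lengthwise offsets in numbers.

```bash
python3 - <<'E'
from chk import *
d=load('top');H=hsv(d);h,s,v=[H[...,i] for i in range(3)]
w=(s<80)&(v>100)
pad=np.array([444.1,142.1]);a=np.radians(84.5);ax=np.array([np.cos(a),np.sin(a)]);n=np.array([-ax[1],ax[0]])
for z in(17.5,26):
    m=w&near(d,(444,142),(40,125),z)
    vv,uu=np.nonzero(m);P=np.array([onz(d,x,y,z)[:2] for x,y in zip(uu,vv)])-pad
    t=P@ax;l=P@n
    print(z,'head end',t.max().round(1))
    for lo in range(-20,110,15):
        k=(t>lo)&(t<lo+15)&(abs(l)<20)
        if k.any(): print(lo+7,l[k].mean().round(1),np.ptp(l[k]).round(1),end='; ')
    print()
g=w&near(d,(444,142),(40,125),5); vv,uu=np.nonzero(g);P=np.array([onz(d,x,y,5)[:2] for x,y in zip(uu,vv)])-pad
t=P@ax;l=P@n; print(np.c_[t,l][t<-25].round(0).tolist())
E
```

```text
17.5 head end 109.7
-13 -1.4 14.4; 2 -0.8 15.7; 17 -1.4 15.7; 32 -1.1 15.7; 47 -1.2 16.1; 62 -0.7 16.1; 77 -0.8 34.8; 92 -0.8 38.1; 107 -0.2 29.5; 
26 head end 108.0
-13 -2.5 14.3; 2 -1.4 15.6; 17 -1.5 16.0; 32 -2.4 14.6; 47 -1.3 16.0; 62 -1.6 21.2; 77 -1.2 34.9; 92 -1.2 37.1; 107 -0.5 26.4; 
[[-30.0, -13.0], [-32.0, -13.0], [-35.0, -13.0], [-38.0, -14.0], [-33.0, -10.0], [-35.0, -11.0], [-38.0, -11.0], [-41.0, -11.0], [-51.0, -13.0], [-54.0, -13.0]]
```

Lateral offset is about 1 mm and the head end sits where expected, so it stays. Next is the brush.

Request:
move_arm(
  increments=[110,-1,1,50,0,110,-1,1,85,0,110,-1,1,95.7,0,110,-1,1,95.7,0,110,-1,1,95.7,0,255,-1,1,95.7,0,255,-1,1,95.7,0,255,-1,1,95.7,0,255,-1,1,95.7,0,255,-1,1,95.7,0,255,-1,1,95.7,0],
)

```text
t: 9.0
ee_pos: [543.2, -135.7, 4.3]
orientation: [2.171, 2.27, 0.006]
ft_force: [-0.8, 0.4, 5.2]
width: 22.9
```

```bash
python3 - <<'E'
from h import *
go(523.9,152.2,53,3.6)
E
```

```text
t 9.0 tcp [ 543.2 -135.7    4.3] jaw 2.6 tilt [ 0.003  0.002 -1.   ] w 22.9 F [-0.8  0.4  5.2] q6 -0.32
 row: [288.5  -6.2 -48.2] yaw -1.0
```

Request:
move_arm(
  increments=[255,0,0,-25,0,255,0,0,-48,0,255,40,-1,-48,0,255,90,-2,-48,0,255,140,-3,-48,-0.5,255,190,-4,-48,-1,255,240,-5,-48,-1,255,288,-6,-48,-1,255,288,-6,-48,-1,255,288,-6,-48,-1],
)

```text
t: 10.25
ee_pos: [523.8, 151.4, 52.6]
orientation: [2.15, 2.29, 0.005]
ft_force: [-0.5, -0.7, -0.6]
width: 22.8
```

```bash
python3 - <<'E'
from h import *
go(523.9,152.2,9.5,3.6)
d=cam('top'); c=cv2.resize(d['frame'][160:310,190:470],(784,420),interpolation=cv2.INTER_CUBIC); cv2.imwrite('pics/t2.png',c[:,:,::-1])
E
```

```text
t 10.25 tcp [523.8 151.4  52.6] jaw 3.6 tilt [ 0.003  0.002 -1.   ] w 22.8 F [-0.5 -0.7 -0.6] q6 0.19
 row: [ 0.7  0.  43.1] yaw 0.0
```

View pics/t2.png

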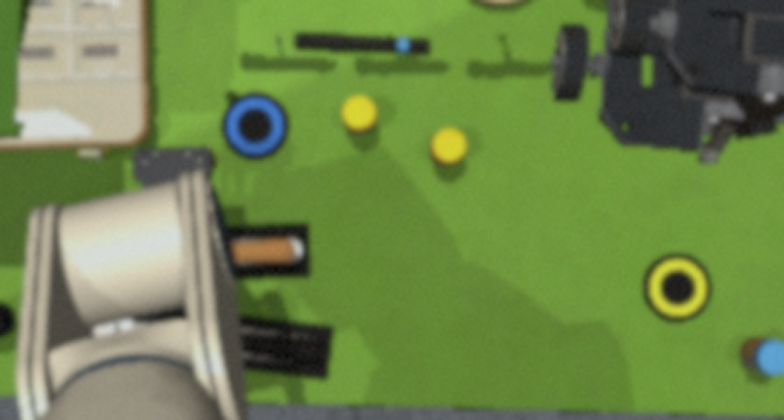

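The brush is over its outline. The handle end at crop (297,250) appears shifted only by parallax. I lower it.

Request:
move_arm(
  increments=[255,0.7,0,25,0,255,0.7,0,37,0,255,0.7,0,42,0,255,0.7,0,43,0,255,0.7,0,43.2,0,255,0.7,0,43.2,0],
)

```text
t: 11.05
ee_pos: [524.3, 151.8, 9.9]
orientation: [2.151, 2.288, 0.006]
ft_force: [0.1, 0.6, -0.6]
width: 22.7
```

Request:
move_arm(
  increments=[255,0,0,0.8,0,255,0,0,0.8,0,130,0,0,0.8,0,130,0,0,0.8,0,130,0,0,0.8,0,130,0,0,0.8,0,130,0,0,-40,0,130,0,0,-80,0,130,0,0,-110,0,130,0,0,-110,0,130,0,0,-110,0],
)

```text
t: 12.42
ee_pos: [523.4, 151.4, 119.2]
orientation: [2.151, 2.288, 0.005]
ft_force: [0.4, 0.5, -1.2]
width: 43.1
```

```bash
python3 - <<'E'
from h import *
go(443.4,-381.4,150,0)
o=ctrl.get_obs(); print(o['qpos'])
E
```

```text
t 12.43 tcp [523.4 151.4 119.2] jaw 3.5 tilt [ 0.003  0.002 -1.   ] w 43.1 F [ 0.4  0.5 -1.2] q6 0.2
 row: [-526.8 -112.7  -31.9] yaw 3.5
[2.59101623e-01 4.51472553e-01 1.87924756e+00 1.41129130e-03
 8.07844794e-01 1.96337568e-01]
```

Request:
move_arm(
  increments=[90,-527,-113,-32,3.5,90,-527,-113,-32,3.5,90,-527,-113,-32,3.5,90,-527,-113,-32,3.5,90,-527,-113,-32,3.5,90,-527,-113,-32,3.5,90,-527,-113,-32,3.5,90,-527,-113,-32,3.5,90,-527,-113,-32,3.5,90,-527,-113,-32,3.5,90,-527,-113,-32,3.5],
)

```text
t: 13.8
ee_pos: [442.3, -380.5, 148.5]
orientation: [-2.219, -2.22, -0.005]
ft_force: [-0.1, 1.1, 0.9]
width: 56.8
```

```bash
python3 - <<'E'
from chk import *
go(442.8,-381.4,22,0)
for n,(a,b,c,e) in {'top':(230,310,190,330),'scene':(220,340,200,400)}.items():
    d=cam(n,n+'2.png'); im=d['frame'][a:b,c:e]; k=784/(e-c); cv2.imwrite('pics/c2_%s.png'%n,cv2.resize(im,None,fx=k,fy=k,interpolation=cv2.INTER_CUBIC)[:,:,::-1])
d=load('top');H=hsv(d);h,s,v=[H[...,i] for i in range(3)]
w=(s<80)&(v>100); br=(h>4)&(h<20)&(s>110)&(v>90)
pad=np.array([524.6,151.8]);a=np.radians(93.6);ax=np.array([np.cos(a),np.sin(a)]);n=np.array([-ax[1],ax[0]])
m=br&near(d,(524,152),(40,115),15)
vv,uu=np.nonzero(m);P=np.array([onz(d,x,y,15)[:2] for x,y in zip(uu,vv)])-pad
t=P@ax;l=P@n; print('t',t.min(),t.max())
for lo in range(-100,40,15):
    k=(t>lo)&(t<lo+15)
    if k.any(): print(lo+7,l[k].mean().round(1),np.ptp(l[k]).round(1),end='; ')
E
```

```text
t 13.8 tcp [ 442.3 -380.5  148.5] jaw 0.0 tilt [ 0.     0.004 -1.   ] w 56.8 F [-0.1  1.1  0.9] q6 -0.74
 row: [ -1.4   0.5 126.5] yaw 0.0
t -90.30657294986518 25.031545277609357
-93 -1.8 18.8; -78 0.1 21.8; -63 -0.7 18.7; -48 -0.1 13.7; -33 -0.4 18.9; -18 -0.7 21.7; -3 0.1 21.8; 12 0.3 24.5; 27 -0.1 24.0;
```

View pics/c2_top.png

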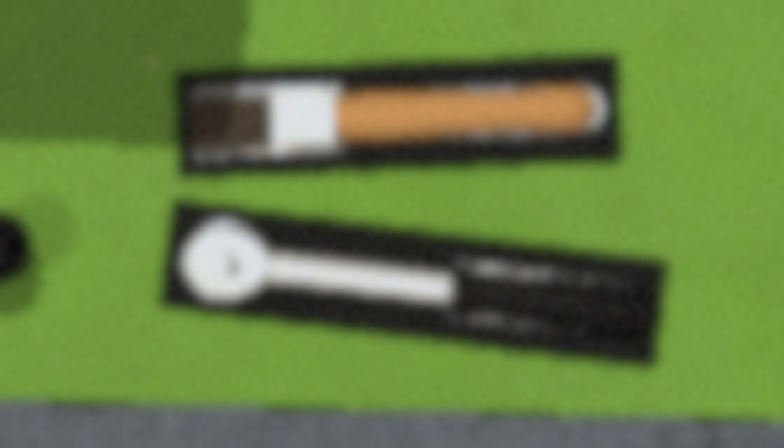

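View pics/c2_scene.png

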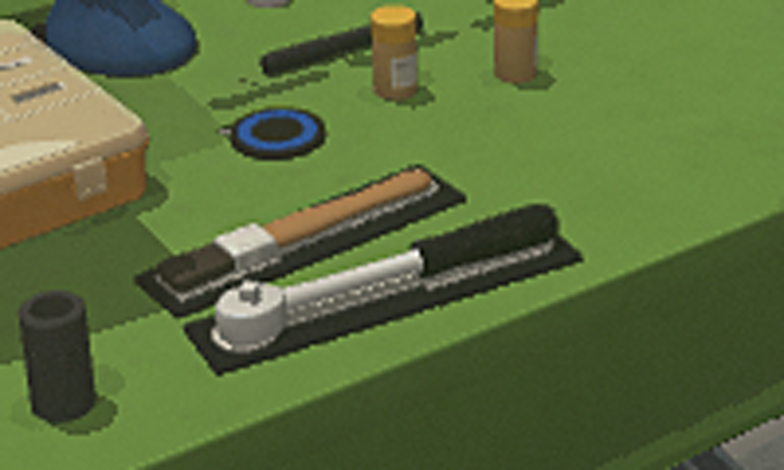

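View pics/top2.png

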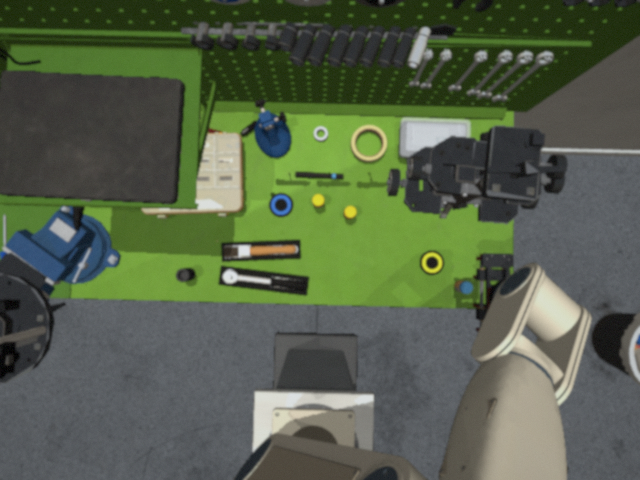

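Ratchet and brush both lie over their outlines with the right ends. The brush shows a bit of white at its handle end, crop (598,105). I compare that with the initial picture, using the same mask.

```bash
python3 - <<'E'
from chk import *
d=load('top')
def run(fr,c,ang,z,lab):
    d['frame']=fr;H=hsv(d);h,s,v=[H[...,i] for i in range(3)]; br=(h>4)&(h<20)&(s>110)&(v>90)
    a=np.radians(ang);ax=np.array([np.cos(a),np.sin(a)]);c=np.array(c)
    m=br&near(d,c,(25,105),z); vv,uu=np.nonzero(m);P=np.array([onz(d,x,y,z)[:2] for x,y in zip(uu,vv)])-c
    t=P@ax; print(lab,np.percentile(t,[0,2,50,98,100]).round(1),(P@np.array([-ax[1],ax[0]])).mean().round(2))
rd=lambda f:cv2.imread('pics/'+f)[:,:,::-1].copy()
run(rd('top0.png'),(542.8,-136),92.65,7,'before'); run(rd('top2.png'),(524.6,151.8),93.6,12,'after')
E
```

```text
before [-91.3 -87.9 -26.9  23.4  24.2] -0.11
after [-90.1 -87.3 -25.4  24.8  25.5] -0.24
```

The brush is within about 1.3 mm of its outline. Now I descend on the blue bottle.

Request:
move_arm(
  increments=[90,-1.2,0.5,50,0,90,-1.2,0.5,95,0,90,-1.2,0.5,120,0,90,-1.2,0.5,126.5,0,90,-1.2,0.5,126.5,0,255,-1.2,0.5,126.5,0,255,-1.2,0.5,126.5,0,255,-1.2,0.5,126.5,0,255,-1.2,0.5,126.5,0,255,-1.2,0.5,126.5,0],
)

```text
t: 15.15
ee_pos: [443.7, -381.2, 23.3]
orientation: [-2.219, -2.223, -0.005]
ft_force: [-0.8, 1.1, 5.6]
width: 31.2
```

```bash
python3 - <<'E'
from h import *
go(442.8,-381.4,122,0)
go(648.6,102,122,0)
d=cam('top'); c=cv2.resize(d['frame'][230:330,400:540],(784,560),interpolation=cv2.INTER_CUBIC); cv2.imwrite('pics/t3.png',c[:,:,::-1])
E
```

```text
t 15.15 tcp [ 443.7 -381.2   23.3] jaw 0.1 tilt [ 0.002  0.003 -1.   ] w 31.2 F [-0.8  1.1  5.6] q6 -0.74
 row: [  0.   -0.8 -98.7] yaw 0.1
t 15.15 tcp [ 443.7 -381.2   23.3] jaw 0.1 tilt [ 0.002  0.003 -1.   ] w 31.2 F [-0.8  1.1  5.6] q6 -0.74
 row: [483.1 205.9 -97. ] yaw 0.1
```

View pics/t3.png

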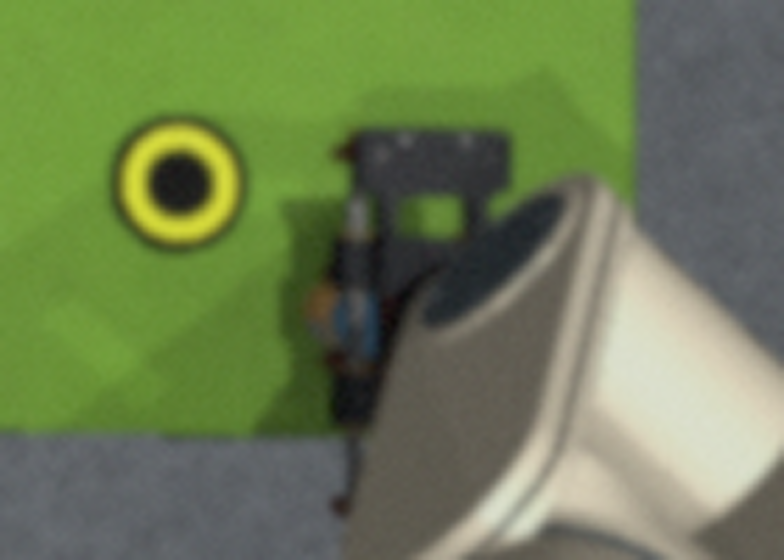

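The blue bottle is gripped upright (width 31.2). I carry it around the front of the clamp stand: sideways first, then forward.

Request:
move_arm(
  increments=[255,0,0,-50,0,255,0,0,-100,0,255,60,0,-100,0,255,120,0,-100,0,255,180,0,-100,0,255,240,0,-100,0,255,300,0,-100,0,255,360,0,-100,0,255,420,10,-100,0,255,470,40,-100,0,255,483,90,-100,0,255,483,140,-100,0],
)

```text
t: 16.7
ee_pos: [583.8, 103.7, 124.9]
orientation: [-2.216, -2.226, -0.005]
ft_force: [-0.7, 0.3, 0.7]
width: 30.9
```

```bash
python3 - <<'E'
from h import *
go(648.7,102,122,0)
E
```

```text
t 16.7 tcp [583.8 103.7 124.9] jaw 0.3 tilt [ 0.002  0.003 -1.   ] w 30.9 F [-0.7  0.3  0.7] q6 0.15
 row: [-2.  64.9  3. ] yaw 0.3
```

Request:
move_arm(
  increments=[255,-2,40,3,0,255,-2,65,3,0,255,-2,65,40,0,255,-2,65,70,0,255,-2,65,80,0,255,-2,65,80,0,255,-2,65,80,0],
)

```text
t: 17.58
ee_pos: [649.9, 102.3, 46.3]
orientation: [2.216, 2.226, 0.008]
ft_force: [-0.9, -0.7, -1.0]
width: 31.2
```

```bash
python3 - <<'E'
from h import *
go(648.7,102,28.5,0)
for n,(a,b,c,e) in {'scene':(200,300,220,350)}.items():
    d=cam(n,n+'3.png'); im=d['frame'][a:b,c:e]; k=760/(e-c); cv2.imwrite('pics/c3_%s.png'%n,cv2.resize(im,None,fx=k,fy=k,interpolation=cv2.INTER_CUBIC)[:,:,::-1])
E
```

```text
t 17.57 tcp [649.9 102.3  46.3] jaw 0.3 tilt [ 0.004  0.003 -1.   ] w 31.2 F [-0.9 -0.7 -1. ] q6 0.13
 row: [-0.4 -1.3 17.8] yaw 0.3
```

View pics/c3_scene.png

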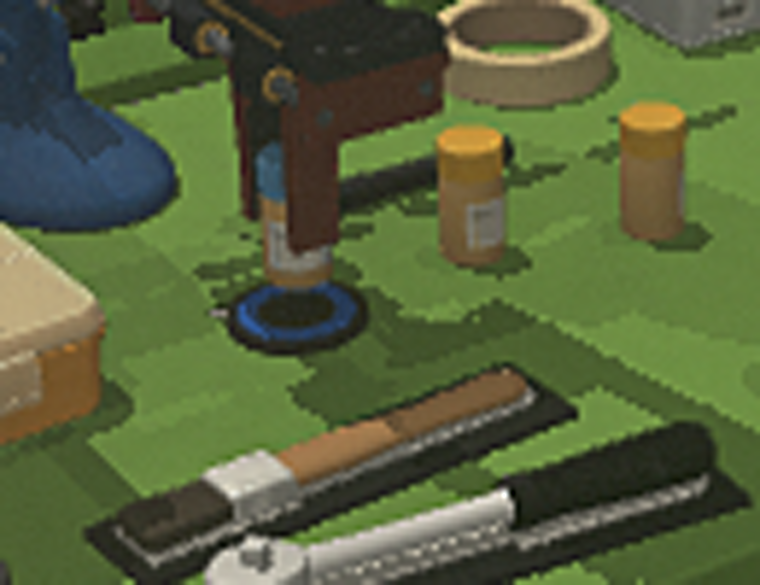

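The bottle hangs upright above the blue ring, crop (298,290). Now I set it down.

Request:
move_arm(
  increments=[255,-0.4,-1.5,8,0,255,-0.4,-1.5,14,0,255,-0.4,-1.5,17,0,255,-0.4,-1.5,17.5,0,255,-0.4,-1.5,17.5,0],
)

```text
t: 18.25
ee_pos: [648.6, 102.0, 28.9]
orientation: [2.216, 2.226, 0.008]
ft_force: [0.6, -0.2, -0.9]
width: 30.9
```

Request:
move_arm(
  increments=[255,0,0,0.7,0,255,0,0,0.7,0,110,0,0,0.7,0,110,0,0,0.7,0,110,0,0,0.7,0,110,0,0,-20,0,110,0,0,-60,0,110,0,0,-100,0,110,0,0,-100,0,110,0,0,-100,0],
)

```text
t: 19.5
ee_pos: [648.0, 101.6, 129.5]
orientation: [2.216, 2.226, 0.009]
ft_force: [0.4, -0.8, 0.3]
width: 50.1
```

```bash
python3 - <<'E'
from h import *
go(657.2,1.3,122,0)
for n,(a,b,c,e) in {'scene':(200,300,220,350)}.items():
    d=cam(n,n+'4.png'); im=d['frame'][a:b,c:e]; k=760/(e-c); cv2.imwrite('pics/c4_%s.png'%n,cv2.resize(im,None,fx=k,fy=k,interpolation=cv2.INTER_CUBIC)[:,:,::-1])
E
```

```text
t 19.5 tcp [648.  101.6 129.5] jaw 0.3 tilt [ 0.005  0.003 -1.   ] w 50.1 F [ 0.4 -0.8  0.3] q6 0.13
 row: [-100.4    8.7    7.2] yaw 0.3
```

View pics/c4_scene.png

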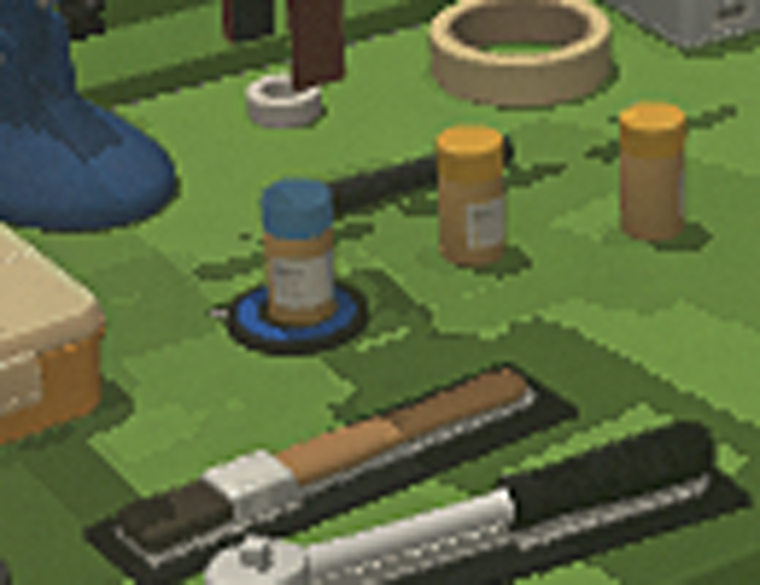

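The blue bottle stands upright in the middle of the blue ring, crop (298,310). Next is yellow bottle A, the left one.

Request:
move_arm(
  increments=[110,-60,6,7,0,110,-100.4,8.7,7,0,110,-100.4,8.7,7,0,110,-100.4,8.7,7,0,110,-100.4,8.7,7,0],
)

```text
t: 20.18
ee_pos: [656.4, 2.4, 120.9]
orientation: [-2.215, -2.227, -0.006]
ft_force: [-0.0, 0.6, -0.6]
width: 49.9
```

```bash
python3 - <<'E'
from h import *
go(657.2,1.3,22.5,0)
for n,(a,b,c,e) in {'scene':(200,300,220,350)}.items():
    d=cam(n,n+'5.png'); im=d['frame'][a:b,c:e]; k=760/(e-c); cv2.imwrite('pics/c5_%s.png'%n,cv2.resize(im,None,fx=k,fy=k,interpolation=cv2.INTER_CUBIC)[:,:,::-1])
E
```

```text
t 20.18 tcp [656.4   2.4 120.9] jaw 0.3 tilt [ 0.002  0.003 -1.   ] w 49.9 F [-0.   0.6 -0.6] q6 -0.02
 row: [-1.4  0.6 98.4] yaw 0.3
```

View pics/c5_scene.png

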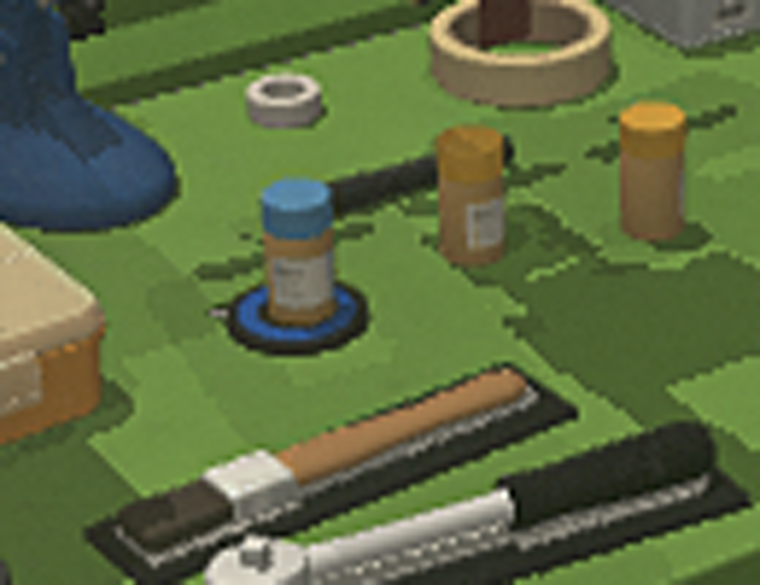

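The gripper's shadow falls on bottle A, crop (470,190), which puts it above the right one. I descend and grip.

Request:
move_arm(
  increments=[110,-1.2,0.4,45,0,110,-1.2,0.4,80,0,110,-1.2,0.4,94,0,110,-1.2,0.4,98,0,110,-1.2,0.4,98,0,255,-1.2,0.4,98,0,255,-1.2,0.4,98,0,255,-1.2,0.4,98,0,255,-1.2,0.4,98,0,255,-1.2,0.4,98,0],
)

```text
t: 21.48
ee_pos: [657.8, 1.5, 23.9]
orientation: [2.214, 2.228, 0.008]
ft_force: [0.5, -0.2, 5.3]
width: 30.8
```

```bash
python3 - <<'E'
from h import *
go(503.7,-307.9,122,0)
E
```

```text
t 21.48 tcp [657.8   1.5  23.9] jaw 0.3 tilt [ 0.004  0.003 -1.   ] w 30.8 F [ 0.5 -0.2  5.3] q6 -0.03
 row: [-308.2 -155.6  -99.7] yaw 0.3
```

Request:
move_arm(
  increments=[255,0,0,-50,0,255,0,0,-100,0,255,0,-50,-100,10,255,0,-110,-100,20,255,-10,-165,-100,30,255,-50,-180,-100,40,255,-105,-180,-100,50,255,-165,-180,-100,60,255,-225,-180,-100,70,255,-280,-175,-100,80,255,-308,-165,-100,85,255,-308,-156,-100,85],
)

```text
t: 22.98
ee_pos: [503.2, -309.5, 122.0]
orientation: [-3.136, -0.142, -0.006]
ft_force: [0.2, -0.5, -1.5]
width: 30.9
```

```bash
python3 - <<'E'
from h import *
go(503.7,-307.9,45,-85)
d=cam('top'); c=cv2.resize(d['frame'][210:330,400:560],(784,588),interpolation=cv2.INTER_CUBIC); cv2.imwrite('pics/t6.png',c[:,:,::-1])
E
```

```text
t 22.98 tcp [ 503.2 -309.5  122. ] jaw -84.8 tilt [ 0.004  0.003 -1.   ] w 30.9 F [ 0.2 -0.5 -1.5] q6 0.9
 row: [ 0.3 -1.3 77. ] yaw 0.2
```

View pics/t6.png

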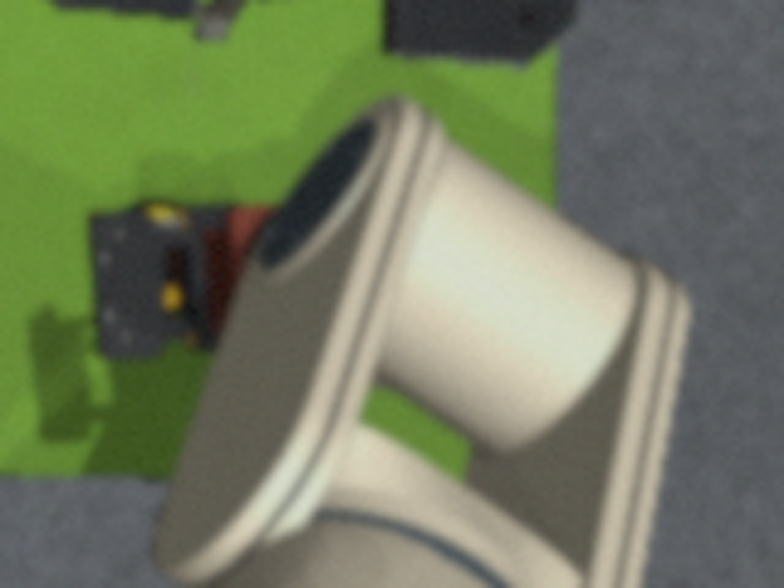

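The gripper hides the coaster; a sliver of its yellow ring is visible at crop (165,215). The stand is clear. I lower the bottle.

Request:
move_arm(
  increments=[255,0.3,-1.3,40,0,255,0.3,-1.3,70,0,255,0.3,-1.3,84,0,255,0.3,-1.3,90,0,255,0.3,-1.3,91,0,255,0.3,-1.3,91,0],
)

```text
t: 23.78
ee_pos: [505.3, -306.7, 31.9]
orientation: [-3.136, -0.146, -0.009]
ft_force: [0.2, 0.1, 0.1]
width: 31.2
```

```bash
python3 - <<'E'
from h import *
go(503.7,-307.9,28.9,-85)
E
```

```text
t 23.77 tcp [ 505.3 -306.7   31.9] jaw -84.7 tilt [ 0.006  0.003 -1.   ] w 31.2 F [0.2 0.1 0.1] q6 0.9
 row: [-1.8  1.   3. ] yaw 0.3
```

Request:
move_arm(
  increments=[255,-1.8,1,1,0,255,-1.8,1,2,0,255,-1.8,1,3,0,255,-1.8,1,3.4,0,255,-1.8,1,3.4,0],
)

```text
t: 24.4
ee_pos: [503.8, -308.0, 28.8]
orientation: [-3.136, -0.146, -0.009]
ft_force: [-0.9, 0.5, 3.5]
width: 31.0
```

```bash
python3 - <<'E'
from h import *
go(503.7,-307.9,28.9,-85)
E
```

```text
t 24.4 tcp [ 503.8 -308.    28.8] jaw -84.7 tilt [ 0.006  0.002 -1.   ] w 31.0 F [-0.9  0.5  3.5] q6 0.9
 row: [-0.  -0.1 -0.1] yaw 0.3
```

Contact is light (3.5 N). I release, lift straight up and move clear.

Request:
move_arm(
  increments=[110,0,0,0,0,110,0,0,0,0,110,0,0,0,0,110,0,0,0,0,110,0,0,-20,0,110,0,0,-60,0,110,0,0,-110,0,110,0,0,-150,0,110,-60,0,-160,0,110,-110,40,-160,0,110,-110,100,-160,0,110,-110,150,-160,0],
)

```text
t: 25.9
ee_pos: [406.8, -470.3, 190.1]
orientation: [3.138, 0.145, 0.012]
ft_force: [0.1, -0.6, -0.4]
width: 50.0
```

```bash
python3 - <<'E'
from chk import *
go(300,-500,200,-85)
d=cam('top','top7.png'); c=cv2.resize(d['frame'][160:310,210:490],(784,420),interpolation=cv2.INTER_CUBIC); cv2.imwrite('pics/c7.png',c[:,:,::-1])
s=cam('scene','scene7.png'); c=cv2.resize(s['frame'][190:340,190:450],(788,455),interpolation=cv2.INTER_CUBIC); cv2.imwrite('pics/s7.png',c[:,:,::-1])
H=hsv(d);h,s,v=[H[...,i] for i in range(3)]
yel=(h>20)&(h<33)&(s>100)&(v>90); blu=(h>93)&(h<115)&(s>80)&(v>80)
for n,mk,p in[('y',yel,(504.4,-307.9)),('b',blu,(649.4,102))]:
    m=mk&near(d,p,(45,45),5); vv,uu=np.nonzero(m); print(n,len(uu),'ring+cap bbox',uu.min(),uu.max(),vv.min(),vv.max(),'expected cap px',np.round(proj(d,(*p,65)),1),'ring',np.round(proj(d,(*p,5)),1))
E
```

```text
t 25.9 tcp [ 406.8 -470.3  190.1] jaw -84.7 tilt [ 0.007  0.    -1.   ] w 50.0 F [ 0.1 -0.6 -0.4] q6 0.6
 row: [-109.    19.7  -10.7] yaw 0.3
y 368 ring+cap bbox 421 444 252 273 expected cap px [437.5 262.7] ring [431.7 262.1]
b 367 ring+cap bbox 270 291 194 215 expected cap px [278.6 202.1] ring [280.6 204.5]
```

View pics/c7.png

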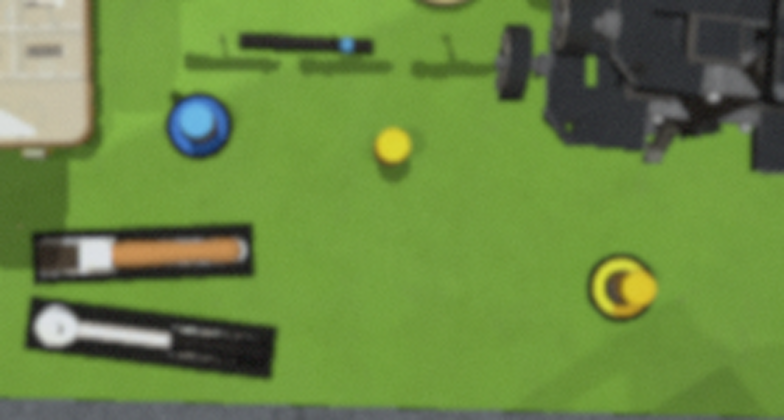

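View pics/s7.png

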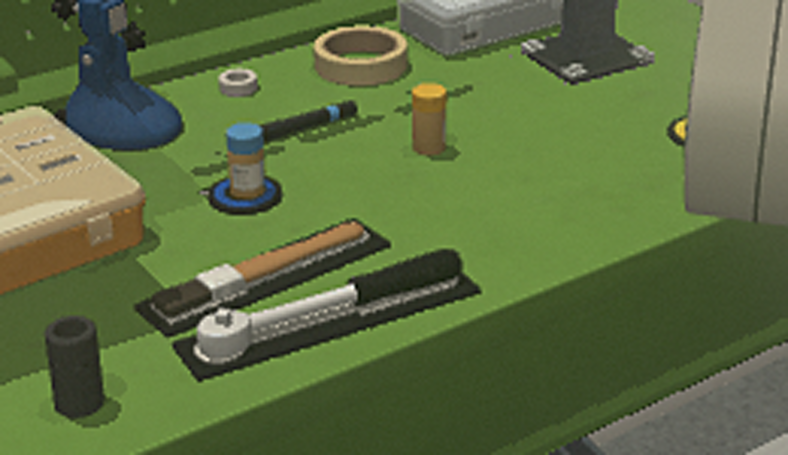

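```bash
python3 - <<'E'
from chk import *
d=load('top'); f=d['frame']
im=np.hstack([cv2.resize(f[y-20:y+20,x-20:x+20],(390,390),interpolation=cv2.INTER_CUBIC) for x,y in((281,204),(433,262))]); cv2.imwrite('pics/z.png',im[:,:,::-1])
b=f[...,1].astype(int)
H=hsv(d);h,s,v=[H[...,i] for i in range(3)]
for n,m in [('blue',(h>90)&(h<115)&(v>160)&near(d,(649,102),(45,45),5)),('yel',(h>14)&(h<33)&(s>120)&(v>150)&near(d,(504,-308),(45,45),5)&(np.arange(640)[None]>433))]:
    vv,uu=np.nonzero(m); print(n,len(uu),uu.mean(),vv.mean(),uu.min(),uu.max(),vv.min(),vv.max(),onz(d,(uu.min()+uu.max())/2,(vv.min()+vv.max())/2,65).round(1))
print(f[200:212,272:292,1]); print(f[254:274,432:447,1])
E
```

```text
blue 204 279.4950980392157 202.37745098039215 272 289 195 212 [645.8  97.1  65. ]
yel 142 437.84507042253523 262.2042253521127 434 444 253 271 [ 506.2 -311.7   65. ]
[[101 119 143 162 177 182 183 184 183 186 184 181 169 150 124 115 108  93
   73  75]
 [109 130 151 172 180 182 185 184 185 183 185 183 176 155 128 114 111 101
   80  69]
 [114 132 153 175 182 183 184 183 185 183 185 184 177 156 125 111 112 107
   87  72]
 [113 131 153 174 182 184 184 183 182 184 186 185 175 154 118 103 108 107
   92  68]
 [113 129 144 172 180 186 183 181 183 183 184 183 174 147 110  96 105 107
   91  70]
 [115 121 135 156 175 182 181 182 182 183 183 177 166 134  99  87 103 104
   94  68]
 [114 119 123 138 162 173 181 181 180 182 176 166 143 111  80  77  95 102
   88  69]
 [107 114 111 116 137 155 164 172 172 168 157 138 112  81  66  68  88  95
   84  68]
 [103 113 112 104 107 120 134 140 140 137 124 102  83  68  61  67  82  84
   72  74]
 [ 93 111 114 108 100  92  92  99 100  95  86  75  65  63  61  67  72  76
   70  80]
 [ 82 104 115 116 106  92  76  69  69  68  66  68  62  68  69  64  63  58
   60  92]
[... 647 characters left out ...]
8 159]
 [152 187 199 198 200 200 198 198 199 199 192 183 170 160 157]
 [144 181 197 200 201 200 199 196 197 196 189 180 167 160 159]
 [127 167 188 197 199 198 197 196 195 192 184 169 161 159 158]
 [108 142 174 191 194 197 197 196 191 183 170 156 154 154 158]
 [ 86 120 151 174 185 190 190 188 178 166 149 146 150 155 155]
 [ 96 111 137 160 170 173 170 161 146 135 130 140 152 153 152]
 [128 131 144 152 156 153 147 123 109 108 126 142 149 149 145]
 [149 149 152 151 145 135 117  94  87 109 131 143 146 145 145]
 [150 147 145 138 123 107  90  85 102 123 138 143 144 141 143]
 [120 118 114 106  94  82  87 106 125 139 142 144 144 143 142]
 [ 82  82  86  86  86  97 116 127 138 142 144 142 142 143 145]]
```

View pics/z.png

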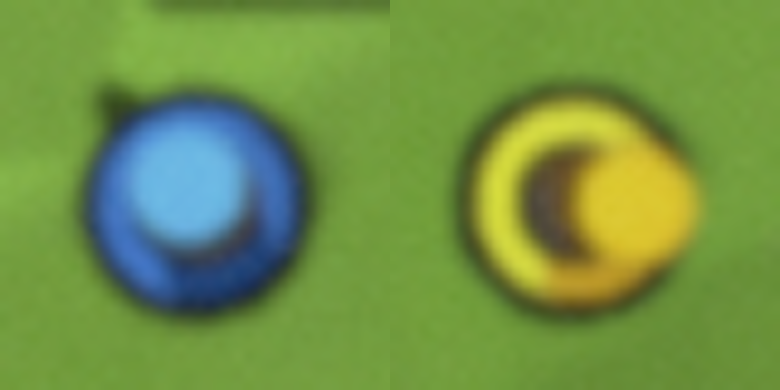

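The yellow bottle sits within about 1 mm of the ring centre. The blue cap looks about 2–3 mm off, so I check it with both cameras using tighter masks.

```bash
python3 - <<'E'
from chk import *
# top: cap by threshold G>150 ; ring/coaster by dark+blue vs green
d=load('top'); f=d['frame'].astype(int); H=hsv(d);h,s,v=[H[...,i] for i in range(3)]
w=near(d,(649,102),(36,36),5)
def cen(m):
    k,l,st,c=cv2.connectedComponentsWithStats(m.astype(np.uint8)); i=1+np.argmax(st[1:,4]); return c[i],st[i]
c,st=cen(w&(f[...,1]>148)&(f[...,2]>190)); print('cap',c.round(2),st, onz(d,*c,65).round(1))
for lab,dd in(('now',d),):
    m=w&(h>95)&(h<125); c2,st=cen(m); x,y,ww,hh,_=st; print('ring',x+ww/2-.5,y+hh/2-.5,onz(d,x+ww/2-.5,y+hh/2-.5,5).round(1))
s=load('scene'); f=s['frame']; im=f[220:270,245:295]; cv2.imwrite('pics/z2.png',cv2.resize(im,(600,600),interpolation=cv2.INTER_CUBIC)[:,:,::-1])
for p,z in(((649.4,102),5),((649.4,102),65),((647.5,99.5),65)): print(p,z,np.round(proj(s,(*p,z)),1))
E
```

```text
cap [279.58 202.03] [274 197  12  11 104] [649.6  99.6  65. ]
ring 280.5 204.5 [649.3 102.2   5. ]
(649.4, 102) 5 [270.8 251.9]
(649.4, 102) 65 [269.5 231.7]
(647.5, 99.5) 65 [270.7 231.8]
```

View pics/z2.png

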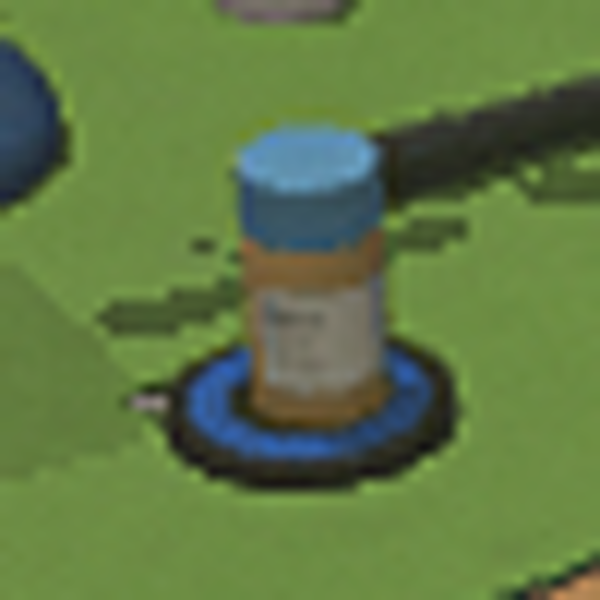

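In both views the blue bottle is upright and about 2.4 mm right of the ring centre. That is about the camera's calibration error, so a regrip isn't worth the risk. The marker (crop 305,43), the sleeve and bottle B have not moved. I hand the job in.

```bash
python3 - <<'E'
from h import *
print(ctrl.get_obs()['t'], ctrl.close_job())
E
```

```text
the job is handed in; nothing more can be done
26.0 None
```

The bench is tidied and the job is handed in at 26 s of the 109 s. I moved the ratchet, the brush, the blue-capped bottle and the leftmost yellow-capped bottle, in that order, and left the arm clear of everything.

| Object | What the last check showed |
|---|---|
| Ratchet | On its outline, head at the head end, about 1 mm off sideways |
| Brush | On its outline, bristles at the bristle end, about 1.3 mm off lengthwise |
| Yellow bottle | Upright on the yellow ring, about 1 mm from the centre, checked from the top camera only because the arm hid it in the scene view |
| Blue bottle | Upright on the blue ring, but about 2.4 mm right of the centre in both views |

I left the blue bottle as it was, because that offset is about the camera's 2 mm calibration error. The marker, the sleeve and the second yellow bottle looked unmoved in the last pictures. No wrist force reading at the end of a move was above about 6 N.

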